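Set up a clutch disc for drilling and hold the dust gate half open

TASK

Slide the clutch disc flat along the bench, without lifting it, until its one proud rivet sits right under the tip of the drill bit, and let go of it there. Then slide the sprung gate of the dust extractor open against its spring to half travel, where its handle stands level with the two pins on the rails, and finish the program while holding it there with the fingers: do not let go. Leave the disc where you set it and do not knock the aerosol can, the tape measure or the socket out of place.

Things in the scene. Friction and masses are not known exactly. Their poses are not given: they have to be found in the camera images.
- disc: loose clutch friction disc lying flat on the bench, 225 mm across, 9 mm thick, about 0.8 kg; round steel hub at its centre, 42 mm across, rising to 40 mm above the bench. Origin: centre of its underside. Its x axis points from the hub to the proud rivet, z is up. At the start the rivet points roughly to the robot's left (+y)
- rivet (a point): top centre of the disc's one proud rivet: a round steel head 14 mm across standing 4 mm above the lining, 95 mm from the hub's axis along the disc's x axis, 13 mm above the bench. All other rivets are flush
- drill_tip (a point): tip of the 8 mm drill bit, fixed, pointing straight down, 26 mm above the bench. The drill is clamped in a fixed stand: around the bit's axis the chuck (36 mm across) begins 85 mm above the bench, the drill's body (52 to 68 mm across) 130 mm, up to 310 mm; its grip and battery stick out 180 mm from that axis at 205 to 315 mm height, between the stand's +x and +y directions
- stand: fixed drill stand with its drill. Origin on the bench right under the bit's tip; its y axis points from there to the column (32 mm across, 440 mm tall, 180 mm away) on a foot 130 x 120 mm, 12 mm high; an arm 34 mm wide joins column and drill at 200 mm height
- extractor: fixed dust-extractor inlet on the bench, a metal box 225 mm long (its x from -80 to +145 mm), 124 mm wide, rails 64 mm high, with a round pipe 68 mm across leaving from its -y side. Origin on the bench; its x axis is the direction in which the gate opens, z up. A spring barrel 20 mm across runs along x from +129 to +219 mm, 78 mm high at most (its holder 80 mm)
- gate (a joint): travel of the gate in m along the extractor's x axis: 0 shut (at the start), 0.08 fully open, 0.04 half travel. A spring pushes it shut with 3 N at 0, rising to 7.8 N at 0.04 and 12.6 N at 0.08; it springs shut when let go
- gate_handle (a point): top centre of the gate's upright handle, a steel plate 14 mm thick along the extractor's x, 40 mm wide along its y, rising from the gate's plate at 58 mm to 114 mm above the bench; this point moves with the gate
- half_mark (a point): fixed point midway between the tops of the two half-travel pins (6 mm across, 18 mm tall, one on each rail, 110 mm apart along the extractor's y), 82 mm above the bench. At half travel the handle's middle is level with the pins: same x in the extractor's frame
- can: white aerosol can, 66 mm across, 190 mm tall, upright; bystander. Origin: centre of its underside
- measure: black tape measure, 65 x 38 x 60 mm; bystander. Origin: centre of its underside
- socket: dark steel impact socket, 32 mm across, 50 mm tall, upright; bystander. Origin: centre of its underside

How it is judged:
On the way, in this order (a step that is already met when the one before it is completed fails the run):
1. the proud rivet lies under the drill tip, the disc flat on the bench and let go (horizontal distance between rivet and drill_tip below 0.007 m and linear speed of disc below 0.02 m/s and height (world z) of disc below 0.004 m and angle between disc's own z axis and vertical below 0.05 rad and contact force between disc and the arm below 0.5 N and contact force between disc and the fingers below 0.5 N), for 0.3 s.
2. the fingers hold the gate at half travel (value of joint gate between 0.032 and 0.048 m and velocity of joint gate between -0.01 and 0.01 m/s and contact force between the fingers and gate above 4 N), for 0.5 s.
At the end, for the whole second after the job is handed in: The rivet's centre is within 7 mm (horizontally) of the drill tip, the disc flat on the bench, at rest and untouched; the gate stands still between 32 and 48 mm of its 80 mm travel, held there by the fingers with more than 4 N (all of step 1 and all of step 2); the arm keeps its last pose, push and grip.
It fails at once if the disc is lifted off the bench by more than 12 mm (height (world z) of disc above 0.012 m).
It fails at once if the can, the tape measure or the socket is moved by more than 30 mm (distance of any of can, measure, socket from where it was at the start of the episode above 0.03 m).
It also fails if it takes over 64 s, if anything falls off the work surface, if the arm or the gripper's body presses on something with over 40 N, if the wrist force passes 120 N, or if a joint passes its speed limit or range.

ROBOT

A 6-joint arm with a two-finger parallel gripper is mounted at the origin on the work surface. World frame = base frame: x ahead of the robot, y to its left, z up, the work surface at z = 0. Lengths are in m, angles in rad, forces in N, time in s.
With the tool pointing down it reaches from about 0.275 to 0.75 m from the base axis. Payload 10.2 kg.
Tool frame: the origin (TCP) lies midway between the tips of the shut fingers; the grasp point (between the pads) lies 19 mm behind it; z points along the fingers, y is the line along which they close (so a half turn about z gives the same grasp; the last joint's range is limited). The gripper opens to 85 mm and grips with 20 to 120 N. Pads are 22 mm wide; open, the fingers measure 114 mm over their backs; the gripper's body (76 mm by 85 mm) begins 54 mm behind the grasp point. The pads swing forward as they close: fully open they stand 13 mm farther back than shut.
Start: joints at [-0.223, 0.313, 1.498, -0, 1.331, -0.223], TCP at [0.525, -0, 0.231] pointing down, gripper open.
Joint ranges: [-2.94, 2.94], [-0.97, 2.17], [0.19, 2.56], [-1.23, 4.37], [0.02, 3.11], [-2.88, 2.88]. Speed limits (rad/s): [2.39, 2.39, 3.01, 3.14, 3.14, 3.14].

INTERFACE

Orientations are given as a rotation vector (axis times angle).
In Python, from bench import arm gives the robot as it stands.
- The arm moves only by the tool apply_moves, never from a script. Its argument "series" is one flat list of numbers, 7 for each row, row after row: the shift along the tool's x, y, z in units of 0.25 m (1.0 is 0.25 m), then the turn, a rotation vector about the tool's x, y, z in units of 90 degrees (1.0 is 90 degrees), then the opening, from 0 (shut) to 1 (fully open). In form: [tx, ty, tz, wx, wy, wz, claw, tx, ty, tz, wx, wy, wz, claw, ...]. A call has 1 to 20 rows; each row is the pose to reach, as a shift and turn from the pose commanded when the call began, along the tool's axes at that moment; what a row does not reach only later rows make up. A row lasts 1/12 s, in which the tool goes at most 41.7 mm and 7.16 degrees, less where a joint would pass 70% of its speed; a pose out of reach is approached as far as the arm can. A call with a number of a shift or a turn outside -1 to 1 is refused whole. A call with a gripper value outside its range is refused whole. The fingers move at their own pace and stop on an object; the grip force is fixed at half the most. Time passes only in rows, so rows that repeat a pose let the fingers close. It gives the time, the measured TCP pose, the force, the opening and the grip force at its end, in the units of the state.
- arm.read_state(): the state, without advancing time (a new reading comes with each control period).
- arm.get_image(name): name is "scene" or "side" or "wrist"; returns (picture, depth): 420x560x3 uint8, blue, green, red; 420x560 float32, m along the optical axis (not along the pixel's ray), 0 where there is no reading.
- arm.calibration(name): a dict with "intrinsics" (3x3 intrinsics, pixels), "dist" ([k1, k2, p1, p2, k3] as OpenCV has them; the pictures are not rectified), "pose" (4x4, takes a point from camera to world coordinates). Camera axes: x right, y down, z forward; pixel columns grow to the right and rows downward; lengths in m; the calibration is good to about 2 mm. A picture is of the moment at which its call begins: read the wrist's pose just before it. calibration takes no time and is no camera call; for the wrist camera it gives the pose at the moment of the call.
- arm.finish_job(): hands the job in; it is judged then, once.
The state is a dict: "clock": time; "joints": joint angles; "dq": joint speeds; "joint_efforts": joint torques, N m; "position": TCP position; "ee_rot": TCP orientation; "ft_force": force on the tool from outside, world axes, zero at the start; "wrist_torque": the same for the moment, N m; "width": finger opening in m; "grip_force": force on a finger pad.
Only numpy, scipy, OpenCV 4.12 (cv2) and the standard library are available. Lean on these libraries where they do the work, as an engineer would, in place of code of your own. Each camera call takes 0.05 s, during which the arm holds its last target. There are 200 camera calls.

## Working session

There is one attempt and no reset: what is moved stays moved. The work goes in short steps, Python scripts to look and compute and a tool call to move; the robot and the scene stay as the last step left them, time stands still between calls to the robot, and variables do not carry over. Pictures are saved under pics/ and viewed, at most 10 in all, crops included, and the job is handed in when it is done.

Besides the shell and the picture viewer there is one more tool, called after "Call:" in YAML: its name, and indented under it one key for each argument. apply_moves: Moves the arm, as the interface text tells. Shifts and turns lie within -1 to 1; 1 stands for 0.25 m of shift or 90 degrees of turn. Its arguments: {"type":"object","properties":{"series":{"type":"array"}},"required":["series"]}

```bash
mkdir -p pics; cat > h.py <<'E'
import numpy as np, cv2
from bench import arm
from scipy.spatial.transform import Rotation as R
def pts(name, uv, depth=None, z=None, cal=None):
    c=cal or arm.calibration(name); K=np.array(c["intrinsics"]); P=np.array(c["pose"])
    uv=np.array(uv,float).reshape(-1,1,2)
    n=cv2.undistortPoints(uv,K,np.array(c["dist"],float)).reshape(-1,2)
    r=np.c_[n,np.ones(len(n))]
    if depth is not None:
        return (r*np.array(depth).reshape(-1,1))@P[:3,:3].T+P[:3,3]
    d=r@P[:3,:3].T
    return P[:3,3]+d*((z-P[2,3])/d[:,2])[:,None]
def cloud(name,dep,cal=None):
    h,w=dep.shape; v,u=np.mgrid[:h,:w]
    return pts(name,np.c_[u.ravel(),v.ravel()],dep.ravel(),cal=cal).reshape(h,w,3)
E
python3 - <<'E'
from h import *
for n in ("scene","side","wrist"):
    c=arm.calibration(n); im,d=arm.get_image(n); cv2.imwrite(f"pics/{n}0.png",im); np.savez(f"pics/{n}0.npz",im=im,d=d,c=np.array(c["pose"]))
    print(n,np.round(c["pose"],3).tolist(),np.round(c["intrinsics"],1).tolist())
print(arm.read_state())
E
```

```text
scene [[-0.692, 0.629, -0.355, 0.933], [0.722, 0.595, -0.354, 0.335], [-0.011, -0.501, -0.865, 0.909], [0.0, 0.0, 0.0, 1.0]] [[410.1, 0.0, 281.3], [0.0, 410.1, 216.3], [0.0, 0.0, 1.0]]
side [[-0.817, -0.358, 0.452, 0.061], [-0.576, 0.523, -0.628, 0.723], [-0.011, -0.773, -0.634, 0.847], [0.0, 0.0, 0.0, 1.0]] [[507.2, 0.0, 283.7], [0.0, 507.2, 204.6], [0.0, 0.0, 1.0]]
wrist [[1.0, 0.001, -0.001, 0.525], [0.001, -0.958, -0.288, 0.073], [-0.001, 0.288, -0.958, 0.374], [0.0, 0.0, 0.0, 1.0]] [[322.0, 0.0, 282.6], [0.0, 322.0, 212.5], [0.0, 0.0, 1.0]]
{'clock': 0.15, 'joints': array([-2.23408336e-01,  3.13334522e-01,  1.49821435e+00,  2.29840838e-05,
        1.33099432e+00, -2.23421887e-01]), 'dq': array([-0.0004903 , -0.00242447, -0.00367847,  0.00094621,  0.00052612,
        0.00022712]), 'joint_efforts': array([ 1.79854873e-03, -4.12368500e+01, -2.59796566e+01, -1.57318855e-04,
        3.17765021e-03, -3.62555340e-05]), 'position': array([5.24826656e-01, 2.86867998e-05, 2.30878013e-01]), 'ee_rot': array([-2.22085526e+00, -2.22087321e+00,  7.65750364e-04]), 'ft_force': array([ 0.23183179, -0.2925299 , -0.57857205]), 'wrist_torque': array([-0.03187358,  0.02922311,  0.02883762]), 'grip_force': 0.0, 'width': 0.085865325084007}
```

View pics/scene0.png

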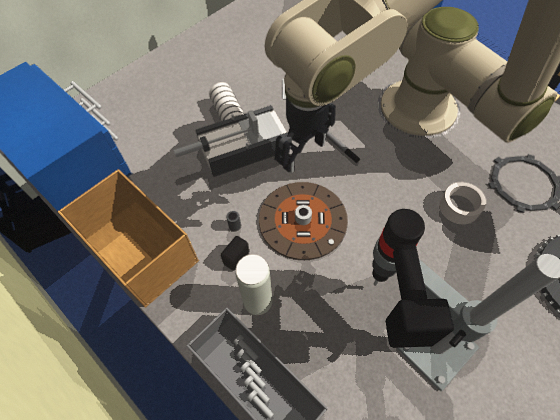

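View pics/side0.png

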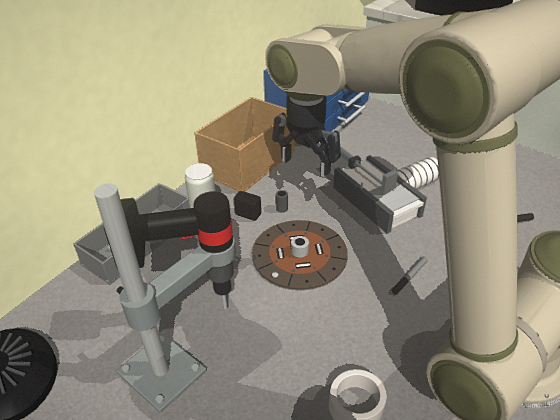

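View pics/wrist0.png

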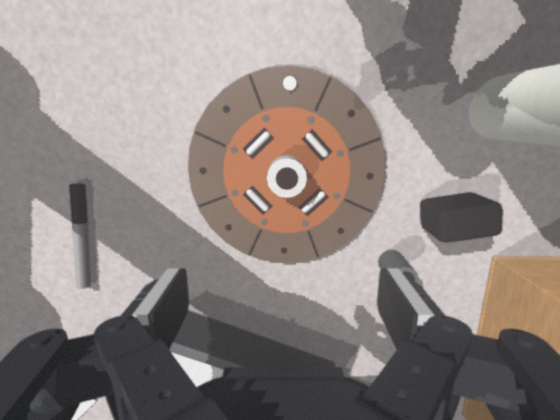

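The scene view shows the disc with its hub at (303,213) and its rivet at (332,241). The side view has the bit's tip near (227,306) and the extractor near (385,190). In the wrist view the rivet is at (290,83) and the hub top at (287,179).

```bash
python3 - <<'E'
from h import *
L={n:np.load(f"pics/{n}0.npz") for n in("scene","side","wrist")}
print("wrist hub,rivet",pts("wrist",[(287,178)],z=.04),pts("wrist",[(290,83)],z=.013))
print("scene hub,rivet",pts("scene",[(303,212)],z=.04),pts("scene",[(332,241)],z=.013))
print("side hub,rivet",pts("side",[(299,242)],z=.04),pts("side",[(276,275)],z=.013))
for n in L:
    L[n]; 
S=cloud("side",L["side"]["d"]); C=cloud("scene",L["scene"]["d"])
# bit pixels in side
for r in range(284,314,2):
    row=S[r,218:236]; k=np.where((row[:,2]>.015)&(L["side"]["d"][r,218:236]>0))[0]
    print(r,k+218,np.round(row[k].mean(0),4) if len(k) else "")
print("tip side z=.026",pts("side",[(227,306)],z=.026))
# column axis from both
for nm,X in(("side",S),("scene",C)):
    for lo,hi in((.33,.43),(.04,.15)):
        m=(X[...,2]>lo)&(X[...,2]<hi)&(X[...,0]<.55)&(X[...,1]>.2)
        if m.sum()>20: print(nm,lo,"column?",np.median(X[m],0),m.sum())
# bystanders/extractor: top z clusters on scene
for nm,X in(("side",S),("scene",C)):
    im=L[nm]["im"]; vis=np.clip(X[...,2]*2000,0,255)
    for lo,hi,lab in((.058,.068,"rail"),(.105,.118,"handle"),(.046,.054,"socket"),(.18,.20,"can")):
        m=((X[...,2]>lo)&(X[...,2]<hi)&(X[...,0]>.2)&(X[...,0]<1)&(abs(X[...,1])<.5)).astype(np.uint8)
        n,l,s,c=cv2.connectedComponentsWithStats(m)
        for i in range(1,n):
            if s[i,4]>15:
                p=X[l==i]; print(nm,lab,np.round(c[i]),s[i,4],np.round(p.mean(0),3),np.round(p.min(0)[:2],3),np.round(p.max(0)[:2],3))
im=L["scene"]["im"][75:185,170:300]; a=cv2.resize(im,None,fx=3,fy=3,interpolation=cv2.INTER_CUBIC)
im=L["side"]["im"][140:240,320:440]; b=cv2.resize(im,(396,330),interpolation=cv2.INTER_CUBIC)
cv2.imwrite("pics/ext.png",np.hstack([a,b]))
E
```

```text
wrist hub,rivet [[0.52920791 0.01003776 0.04      ]] [[0.53219066 0.10477893 0.013     ]]
scene hub,rivet [[0.53069327 0.01033354 0.04      ]] [[0.53047912 0.10673381 0.013     ]]
side hub,rivet [[0.52885861 0.01460553 0.04      ]] [[0.52721456 0.10836833 0.013     ]]
284 [218 219 220 221 222 223 224 225 226 227 228 229 230] [0.5382 0.2603 0.1158]
286 [218 219 220 221 222 223 224 225 226 227 228 229 230] [0.5384 0.2608 0.1103]
288 [218 219 220 221 222 223 224 225 226 227 228 229 230 231] [0.5391 0.2595 0.1028]
290 [218 219 220 221 222 223 224 225 226 227 228 229 230] [0.5392 0.2615 0.0987]
292 [218 219 220 221 222 223 224 225 226 227 228] [0.5411 0.2632 0.0931]
294 [219 220 221 222 223 224 225] [0.5419 0.2658 0.0891]
296 [222 223 224 225] [0.5511 0.2537 0.0652]
298 [222 223 224 225] [0.5512 0.2544 0.0597]
300 [223 224 225 226] [0.5507 0.2529 0.0523]
302 [223 224 225 226] [0.5509 0.2535 0.0464]
304 [223 224 225 226] [0.5508 0.2544 0.041 ]
306 [224 225 226] [0.5507 0.2538 0.0341]
308 [224 225 226] [0.5507 0.2547 0.0285]
310 [] 
312 [] 
tip side z=.026 [[0.55219927 0.24673865 0.026     
[... 5987 characters left out ...]
0.098] [ 0.944 -0.094]
scene socket [251. 307.] 17 [0.788 0.092 0.05 ] [0.782 0.075] [0.792 0.103]
scene socket [237. 337.] 118 [0.852 0.115 0.05 ] [0.83  0.063] [0.923 0.247]
scene socket [304. 388.] 24 [0.83  0.283 0.051] [0.83  0.253] [0.83  0.313]
scene can [ 60. 146.] 2287 [ 0.848 -0.444  0.196] [ 0.747 -0.5  ] [ 0.946 -0.407]
scene can [382. 263.] 110 [0.582 0.25  0.193] [0.564 0.219] [0.587 0.276]
scene can [252. 270.] 815 [0.76  0.082 0.189] [0.729 0.05 ] [0.789 0.111]
scene can [429. 296.] 20 [0.577 0.35  0.194] [0.576 0.343] [0.578 0.357]
scene can [455. 324.] 70 [0.587 0.412 0.192] [0.58  0.398] [0.6   0.421]
scene can [470. 338.] 49 [0.59  0.443 0.19 ] [0.579 0.434] [0.594 0.454]
```

View pics/ext.png

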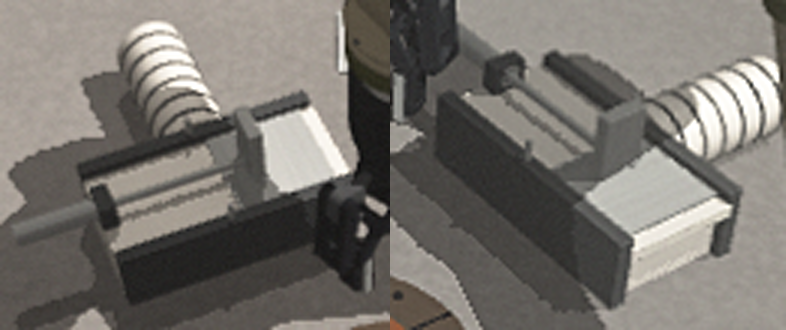

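The crops show the gate's handle just beside the shut gate's white plate, and the spring barrel running towards +x, −y. Next I check the arm's +y profile against the drill, fit the extractor axis, and refine the tip.

```bash
python3 - <<'E'
from h import *
L={n:np.load(f"pics/{n}0.npz") for n in("scene","side")}
S=cloud("side",L["side"]["d"]); C=cloud("scene",L["scene"]["d"])
for nm,X in(("side",S),("scene",C)):
    for h in np.arange(.22,.62,.04):
        m=(X[...,2]>h)&(X[...,2]<h+.04)&(abs(X[...,0]-.525)<.12)&(abs(X[...,1])<.15)
        if m.sum()>10:
            p=X[m]; print(nm,round(h-.231,2),"y max",p[:,1].max().round(3),"x",p[:,0].min().round(3),p[:,0].max().round(3))
print("tip ray side",pts("side",[(225.2,309)],z=.026),"scene bit?")
m=(C[...,2]>.03)&(C[...,2]<.08)&(abs(C[...,0]-.552)<.02)&(abs(C[...,1]-.251)<.02); v,u=np.where(m); print(len(u), np.c_[u,v][-4:].tolist() if len(u) else "", C[m].mean(0) if len(u) else "")
# extractor axis: near rail
for nm,X in(("side",S),("scene",C)):
    for q,(ylo,yhi) in{"near":(-.27,-.15),"far":(-.42,-.28)}.items():
        m=(X[...,2]>.0605)&(X[...,2]<.0665)&(X[...,0]>.34)&(X[...,0]<.61)&(X[...,1]>ylo)&(X[...,1]<yhi)
        p=X[m][:,:2].astype(np.float32)
        l=cv2.fitLine(p,cv2.DIST_HUBER,0,.01,.01).ravel(); print(nm,q,len(p),"ang",np.degrees(np.arctan(l[1]/l[0])).round(1),l[2:])
    m=(X[...,2]>.069)&(X[...,2]<.085)&(X[...,0]>.36)&(X[...,0]<.62)&(X[...,1]>-.4)&(X[...,1]<-.16)
    n,lb,s,c=cv2.connectedComponentsWithStats(m.astype(np.uint8))
    for i in range(1,n):
        if s[i,4]>3: print("  pin?",c[i].round(),s[i,4],X[lb==i].mean(0).round(4))
    m=(X[...,2]>.111)&(X[...,2]<.117)&(abs(X[...,0]-.438)<.03)&(abs(X[...,1]+.253)<.04)
    r=cv2.minAreaRect((X[m][:,:2]*1000).astype(np.float32)); print("  handle top",r)
E
```

```text
side -0.01 y max 0.015 x 0.469 0.582
side 0.03 y max 0.017 x 0.45 0.6
side 0.07 y max 0.023 x 0.451 0.6
side 0.11 y max 0.04 x 0.456 0.593
side 0.15 y max 0.041 x 0.486 0.558
side 0.19 y max 0.075 x 0.464 0.576
side 0.23 y max 0.089 x 0.405 0.584
side 0.27 y max 0.091 x 0.405 0.579
side 0.31 y max 0.086 x 0.405 0.502
scene -0.01 y max 0.011 x 0.47 0.582
scene 0.03 y max 0.013 x 0.454 0.6
scene 0.07 y max 0.02 x 0.454 0.6
scene 0.11 y max 0.037 x 0.457 0.595
scene 0.15 y max 0.038 x 0.506 0.564
scene 0.19 y max 0.073 x 0.47 0.573
scene 0.23 y max 0.085 x 0.409 0.583
scene 0.27 y max 0.086 x 0.406 0.58
scene 0.31 y max 0.083 x 0.405 0.506
tip ray side [[0.5501396  0.25500557 0.026     ]] scene bit?
18 [[377, 283], [374, 284], [375, 284], [376, 284]] [0.55553839 0.25105126 0.04382681]
side near 364 ang -22.1 [ 0.50128406 -0.22094278]
side far 491 ang 9.7 [ 0.43456876 -0.344753  ]
  pin? [364. 167.] 290 [ 0.528  -0.2898  0.0752]
  pin? [394. 169.] 4 [ 0.4539 -0.3205  0.0812]
  pin? [409. 170.] 6 [ 0.4255 -0.3549  0.0697]
  pin? [362. 184.] 10 [ 0.4955 -0.2187  0.0765]
  handle top ((438.69049072265625, -253.88401794433594), (43.15804672241211, 15.965045928955078), 65.13013458251953)
scene near 369 ang -22.0 [ 0.49008074 -0.218385  ]
scene far 594 ang 4.7 [ 0.44959426 -0.3443439 ]
  pin? [226. 102.] 4 [ 0.4247 -0.379   0.0704]
  pin? [232. 116.] 9 [ 0.4545 -0.3212  0.0761]
  pin? [212. 140.] 308 [ 0.5484 -0.2984  0.075 ]
  pin? [247. 145.] 10 [ 0.497  -0.2208  0.0749]
  handle top ((438.93560791015625, -256.31951904296875), (41.27877426147461, 13.59936809539795), 63.15191650390625)
```

Both rail pins agree with the handle: the pins are 110 mm apart, the handle sits 40 mm before them, and the extractor's x axis is at about −23°. The wrist housing reaches about 85 mm sideways, so I will tilt the tool 15° away from the drill. First I go above the hub.

Call:
apply_moves:
  series: [0.06,0.02,0.3,0,0.167,0,1,0.06,0.02,0.6,0,0.167,0,1,0.06,0.02,0.6,0,0.167,0,1,0.06,0.02,0.6,0,0.167,0,1,0.06,0.02,0.6,0,0.167,0,1,0.06,0.02,0.6,0,0.167,0,1]

```text
clock: 0.65
position: [0.5298, 0.0151, 0.0812]
ee_rot: [-2.081, -2.08, -0.273]
ft_force: [1.5, 0.5, 1.7]
width: 0.0854
grip_force: 0.0
```

```bash
cat > look.py <<'E'
from h import *
s=arm.read_state(); print("TCP",s["position"].round(4),"F",s["ft_force"].round(1),"t",round(s["clock"],2),"j",s["joints"].round(2))
def near(name,c,r,lo,hi):
    cal=arm.calibration(name); im,d=arm.get_image(name); X=cloud(name,d,cal)
    m=(d>0)&(X[...,2]>lo)&(X[...,2]<hi)&(np.hypot(X[...,0]-c[0],X[...,1]-c[1])<r)
    return im,d,X,m,cal
def circ(name,c,r,lo,hi):
    im,d,X,m,cal=near(name,c,r,lo,hi)
    n,lb,st,_=cv2.connectedComponentsWithStats(m.astype(np.uint8))
    if n<2: return print(name,"none")
    i=1+np.argmax(st[1:,4]); p=(X[lb==i][:,:2]*1000).astype(np.float32)
    print(name,"n",len(p),"circle mm",np.round(cv2.minEnclosingCircle(p),1) if 0 else cv2.minEnclosingCircle(p),"mean z",X[lb==i][:,2].mean())
E
python3 - <<'E'
from look import *
for n in("wrist","scene","side"): circ(n,(.53,.011),.035,.034,.046)
im,d=arm.get_image("wrist"); cv2.imwrite("pics/w1.png",im)
E
```

```text
TCP [0.5298 0.0151 0.0812] F [1.5 0.5 1.7] t 0.65 j [-0.32  0.51  1.66  0.28  1.07 -0.47]
wrist n 3486 circle mm ((528.4873046875, 10.110041618347168), 20.921220779418945) mean z 0.04046753354148266
scene n 207 circle mm ((529.8403930664062, 9.917972564697266), 21.84064292907715) mean z 0.039509929957157394
side n 199 circle mm ((529.4497680664062, 13.775782585144043), 22.451147079467773) mean z 0.03944228720006936
```

View pics/w1.png

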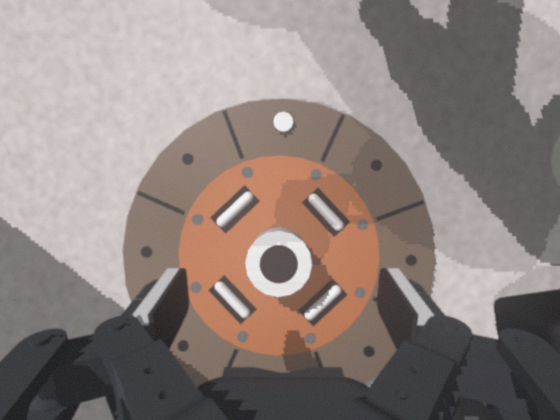

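The close look confirms the hub at (278,263), which is world (0.529, 0.010). The rivet is at (283,122). Descending straight down and gripping.

Call:
apply_moves:
  series: [-0.034,-0.002,0.126,0,0,0,1,-0.067,-0.003,0.25,0,0,0,1,-0.067,-0.003,0.25,0,0,0,1,-0.067,-0.003,0.25,0,0,0,0.5,-0.067,-0.003,0.25,0,0,0,0,-0.067,-0.003,0.25,0,0,0,0,-0.067,-0.003,0.25,0,0,0,0,-0.067,-0.003,0.25,0,0,0,0,-0.067,-0.003,0.25,0,0,0,0,-0.067,-0.003,0.25,0,0,0,0]

```text
clock: 1.68
position: [0.5301, 0.0147, 0.0187]
ee_rot: [-2.082, -2.083, -0.277]
ft_force: [-3.7, -1.1, 10.1]
width: 0.0408
grip_force: 59.9
```

```bash
python3 - <<'E'
from look import *
# rivet: bright blob about 95 mm from the hub, wrist view
def rivet(name,c,r=.03):
    cal=arm.calibration(name); im,d=arm.get_image(name); X=cloud(name,d,cal)
    hsv=cv2.cvtColor(im,cv2.COLOR_BGR2HSV)
    m=(d>0)&(X[...,2]>.003)&(X[...,2]<.022)&(np.hypot(X[...,0]-c[0],X[...,1]-c[1])<r)
    m&=(hsv[...,2]>150)
    n,lb,st,ce=cv2.connectedComponentsWithStats(m.astype(np.uint8)); 
    if n<2: return print(name,"none")
    i=1+np.argmax(st[1:,4]); print(name,"rivet px",ce[i].round(1),st[i],pts(name,[ce[i]],z=.013,cal=cal).round(4), X[lb==i].mean(0).round(4))
for n in("wrist","scene","side"): rivet(n,(.531,.106))
E
```

```text
TCP [0.5301 0.0147 0.0187] F [-3.7 -1.1 10.1] t 1.68 j [-0.32  0.61  1.7   0.31  0.94 -0.52]
wrist rivet px [279.7  99.7] [ 226   57  114   92 7856] [[0.5285 0.0994 0.013 ]] [0.5284 0.1004 0.0096]
scene rivet px [330.4 241.3] [328 239   6   5  22] [[0.5339 0.1044 0.013 ]] [0.5334 0.1042 0.012 ]
side rivet px [274. 274.] [272 272   5   5  21] [[0.5327 0.1085 0.013 ]] [0.5332 0.1078 0.0121]
```

Gripped: width 41 mm at 60 N. The side and scene views both give the rivet-to-tip shift as about (+18, +146) mm. Now I slide the disc.

Call:
apply_moves:
  series: [0.03,0.004,0.004,0,0,0,0,0.08,0.01,0.018,0,0,0,0,0.14,0.018,0.034,0,0,0,0,0.2,0.026,0.05,0,0,0,0,0.26,0.034,0.065,0,0,0,0,0.32,0.041,0.081,0,0,0,0,0.38,0.049,0.097,0,0,0,0,0.44,0.056,0.112,0,0,0,0,0.49,0.062,0.125,0,0,0,0,0.53,0.068,0.136,0,0,0,0,0.566,0.072,0.145,0,0,0,0,0.566,0.072,0.145,0,0,0,0,0.566,0.072,0.145,0,0,0,0]

```text
clock: 2.92
position: [0.5475, 0.162, 0.0188]
ee_rot: [-2.081, -2.081, -0.277]
ft_force: [0.9, 5.1, 2.7]
width: 0.04
grip_force: 62.0
```

```bash
python3 - <<'E'
from look import *
a,_=arm.get_image("side"); b,_=arm.get_image("scene"); w,dw=arm.get_image("wrist")
cr=[cv2.resize(a[260:340,180:270],(390,347),interpolation=cv2.INTER_CUBIC),cv2.resize(b[230:310,335:425],(390,347),interpolation=cv2.INTER_CUBIC)]
cv2.imwrite("pics/p2.png",np.hstack(cr)); cv2.imwrite("pics/w2.png",w); cv2.imwrite("pics/side2.png",a); cv2.imwrite("pics/scene2.png",b)
E
```

```text
TCP [0.5475 0.162  0.0188] F [0.9 5.1 2.7] t 2.92 j [-0.04  0.65  1.62  0.34  0.91 -0.25]
```

View pics/p2.png

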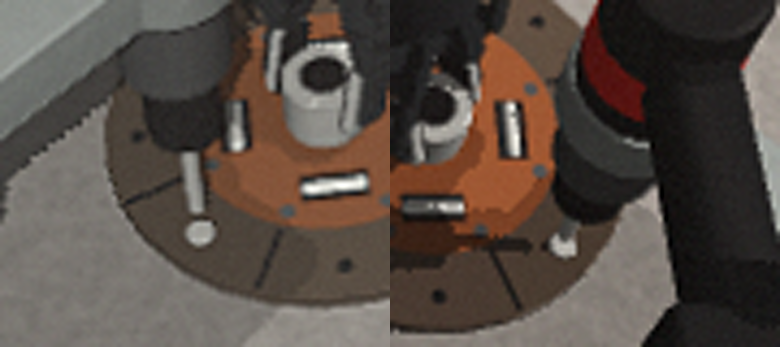

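View pics/w2.png

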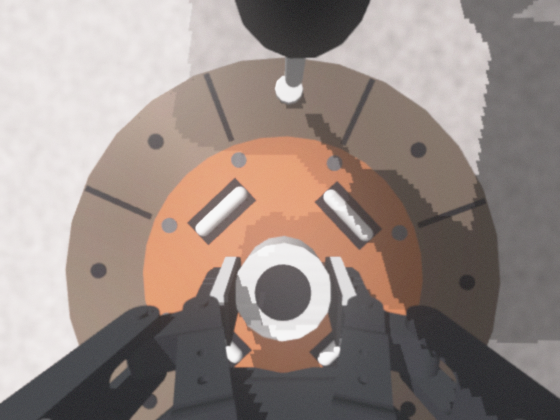

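Crops: in the side view the tip is at about (225.2,309.2) and the rivet at (226.4,313.8). In the scene view the tip is at about (376.5,284.2) and the rivet at (375,286.5). In the wrist view the tip is at (293,83) and the rivet at (288,90). It is nearly there, so I compute the residual.

```bash
python3 - <<'E'
from look import *
for n,t,r,im in(("side",(225.2,309.2),(226.4,313.8),"side2"),("scene",(376.5,284.2),(375,286.5),"scene2"),("wrist",(293.5,83),(288,90),"w2")):
    I=cv2.imread(f"pics/{im}.png"); g=I.min(2); u,v=map(int,r)
    q=g[v-18:v+19,u-18:u+19]; m=(q>(185 if n=="wrist" else 140)).astype(np.uint8)
    k,lb,st,ce=cv2.connectedComponentsWithStats(m)
    if k>1:
        i=1+np.argmax([st[j,4]-3*np.hypot(*(ce[j]-18)) for j in range(1,k)]); print(n,"blob",ce[i]+[u-18,v-18],st[i])
    T=pts(n,[t],z=.026)[0]; Rv=pts(n,[r],z=.013)[0]; print(n,"tip",T.round(4),"rivet",Rv.round(4),"diff mm",((T-Rv)*1000).round(1)[:2])
E
```

```text
TCP [0.5475 0.1613 0.0188] F [0.7 6.3 4.1] t 3.07 j [-0.04  0.65  1.62  0.34  0.91 -0.25]
side blob [226. 313.] [16 16  5  5 23]
side tip [0.5498 0.2554 0.026 ] rivet [0.5476 0.2559 0.013 ] diff mm [ 2.2 -0.5]
scene blob [375.0625 286.6875] [16 17  5  4 16]
scene tip [0.5506 0.2535 0.026 ] rivet [0.5518 0.2532 0.013 ] diff mm [-1.2  0.3]
wrist blob [286.98842593  90.4375    ] [  5   4  28  26 432]
wrist tip [0.5524 0.2494 0.026 ] rivet [0.5501 0.2508 0.013 ] diff mm [ 2.3 -1.3]
```

The residual is about (+1.5, −0.5) mm. I nudge +1.5 mm in x, let go and draw back along the tool axis.

Call:
apply_moves:
  series: [0,0.003,0,0,0,0,0,0,0.006,0,0,0,0,0,0,0.006,0,0,0,0,0,0,0.006,0,0,0,0,0.7,0,0.006,0,0,0,0,0.85,0,0.006,0,0,0,0,0.85,0,0.006,0,0,0,0,0.85,0,0.006,0,0,0,0,0.85,0,0.006,0,0,0,0,0.85,0,0.006,-0.1,0,0,0,0.85,0,0.006,-0.25,0,0,0,0.85,0,0.006,-0.4,0,0,0,0.85,0,0.006,-0.4,0,0,0,0.85,0,0.006,-0.4,0,0,0,0.85]

```text
clock: 4.23
position: [0.5497, 0.1347, 0.1165]
ee_rot: [-2.084, -2.083, -0.279]
ft_force: [-0.5, -0.4, -1.0]
width: 0.0726
grip_force: 0.0
```

```bash
python3 - <<'E'
from look import *
for n,r,t in(("side",(226.4,313.8),(225.2,309.2)),("scene",(375,286.5),(376.5,284.2))):
    I,_=arm.get_image(n); cv2.imwrite(f"pics/{n}3.png",I); g=I.min(2); u,v=map(int,r)
    k,lb,st,ce=cv2.connectedComponentsWithStats((g[v-10:v+11,u-10:u+11]>140).astype(np.uint8))
    for i in range(1,k):
        if st[i,4]>5: c=ce[i]+[u-10,v-10]; print(n,c,st[i,4],pts(n,[c],z=.013).round(4),"tip",pts(n,[t],z=.026).round(4))
circ("wrist",(.55,.156),.035,.034,.046); circ("scene",(.55,.156),.035,.034,.046)
w,_=arm.get_image("wrist"); cv2.imwrite("pics/w3.png",w)
E
```

```text
TCP [0.5497 0.1347 0.1165] F [-0.5 -0.4 -1. ] t 4.23 j [-0.09  0.5   1.57  0.29  1.11 -0.22]
side [224.41666667 305.08333333] 12 [[0.566  0.2404 0.013 ]] tip [[0.5498 0.2554 0.026 ]]
side [226.24 312.8 ] 25 [[0.5496 0.2541 0.013 ]] tip [[0.5498 0.2554 0.026 ]]
scene [374.33333333 286.6       ] 15 [[0.553  0.2523 0.013 ]] tip [[0.5506 0.2535 0.026 ]]
wrist n 2585 circle mm ((547.750244140625, 156.5152587890625), 20.766115188598633) mean z 0.04050934628148156
scene n 245 circle mm ((549.2103881835938, 156.8606719970703), 20.97552490234375) mean z 0.03935990232533115
```

View pics/w3.png

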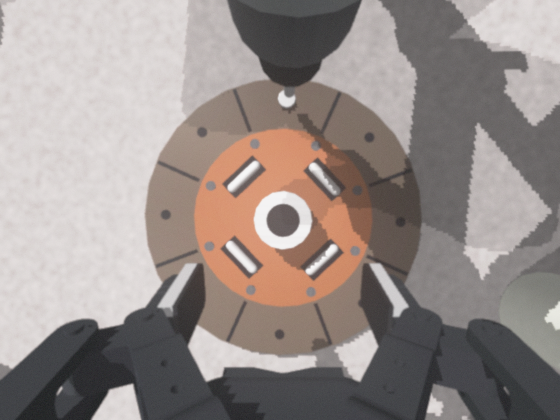

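In the wrist view the rivet at (287,99) sits under the tip at about (291,92), and the disc is free with its hub at (0.549,0.157). Both fixed cameras put the residual at 3 mm or less. Now on towards the gate.

Call:
apply_moves:
  series: [-0.05,0,-0.12,0,0,0,1,-0.2,-0.06,-0.3,0,-0.06,0,1,-0.35,-0.12,-0.45,0,-0.12,0,1,-0.5,-0.17,-0.55,0,-0.167,0,1,-0.669,-0.22,-0.594,0,-0.167,0,1,-0.669,-0.22,-0.594,0,-0.167,0,1,-0.669,-0.22,-0.594,0,-0.167,0,1,-0.669,-0.22,-0.594,0,-0.167,0,1]

```text
clock: 5.15
position: [0.4934, -0.0661, 0.2145]
ee_rot: [-2.224, -2.218, 0.0]
ft_force: [-0.2, 0.7, 0.1]
width: 0.0857
grip_force: 0.0
```

Call:
apply_moves:
  series: [-0.16,-0.05,0,0,0,0.08,1,-0.32,-0.1,0.05,0,0,0.16,1,-0.48,-0.14,0.1,0,0,0.256,1,-0.64,-0.18,0.16,0,0,0.256,1,-0.756,-0.218,0.2,0,0,0.256,1,-0.756,-0.218,0.2,0,0,0.256,1,-0.756,-0.218,0.2,0,0,0.256,1,-0.756,-0.218,0.2,0,0,0.256,1]

```text
clock: 5.82
position: [0.4398, -0.2527, 0.1645]
ee_rot: [-2.618, -1.734, -0.0]
ft_force: [0.1, 0.0, 0.1]
width: 0.0853
grip_force: 0.0
```

```bash
python3 - <<'E'
from look import *
s=arm.read_state(); Rm=R.from_rotvec(s["ee_rot"]).as_matrix(); print(Rm.round(3).tolist())
for n in("wrist","side","scene"):
    im,d,X,m,cal=near(n,(.439,-.255),.035,.108,.12)
    if m.sum()>20: print(n,m.sum(),cv2.minAreaRect((X[m][:,:2]*1000).astype(np.float32)))
    if n=="wrist": cv2.imwrite("pics/w4.png",im)
E
```

```text
TCP [ 0.4398 -0.2527  0.1645] F [0.1 0.  0.1] t 5.82 j [-0.75  0.34  1.65  0.    1.16 -0.35]
[[0.39, 0.921, -0.001], [0.921, -0.39, 0.001], [0.001, -0.001, -1.0]]
wrist 1261 ((437.0315856933594, -256.3221130371094), (39.633766174316406, 13.56800365447998), 67.40607452392578)
side 71 ((436.6606750488281, -253.07472229003906), (42.613136291503906, 15.939512252807617), 69.36062622070312)
scene 68 ((438.9525146484375, -255.90682983398438), (42.132293701171875, 14.13499927520752), 65.29059600830078)
```

View pics/w4.png

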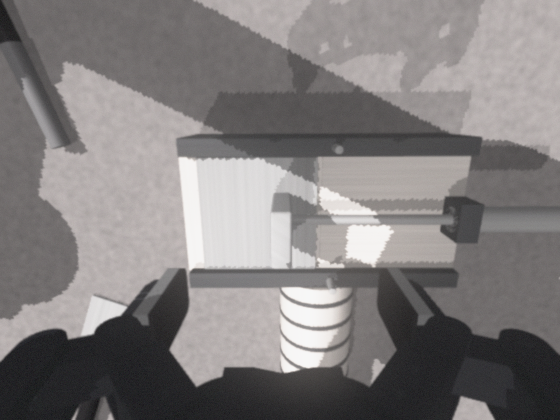

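The handle at (282,230) lies between the open fingers, with its centre at (0.438,−0.2555) and its long side across the fingers' line. I descend, close and check.

Call:
apply_moves:
  series: [-0.01,-0.003,0.15,0,0,0,1,-0.01,-0.003,0.3,0,0,0,1,-0.01,-0.003,0.314,0,0,0,1,-0.01,-0.003,0.314,0,0,0,1,-0.01,-0.003,0.314,0,0,0,0.4,-0.01,-0.003,0.314,0,0,0,0,-0.01,-0.003,0.314,0,0,0,0,-0.01,-0.003,0.314,0,0,0,0,-0.01,-0.003,0.314,0,0,0,0,-0.01,-0.003,0.314,0,0,0,0,-0.01,-0.003,0.314,0,0,0,0,-0.01,-0.003,0.314,0,0,0,0]

```text
clock: 6.97
position: [0.4376, -0.256, 0.087]
ee_rot: [2.62, 1.733, -0.0]
ft_force: [-2.5, 1.8, 5.4]
width: 0.0131
grip_force: 59.0
```

Gripped on the 14 mm plate. I pull 40 mm along the tool's y (extractor +x) and hold.

Call:
apply_moves:
  series: [0,0.01,0,0,0,0,0,0,0.03,0,0,0,0,0,0,0.05,0,0,0,0,0,0,0.07,0,0,0,0,0,0,0.09,0,0,0,0,0,0,0.11,0,0,0,0,0,0,0.13,0,0,0,0,0,0,0.15,0,0,0,0,0,0,0.162,0,0,0,0,0,0,0.162,0,0,0,0,0,0,0.162,0,0,0,0,0,0,0.162,0,0,0,0,0,0,0.162,0,0,0,0,0,0,0.162,0,0,0,0,0,0,0.162,0,0,0,0,0,0,0.162,0,0,0,0,0,0,0.162,0,0,0,0,0,0,0.162,0,0,0,0]

```text
$.series: bad value
```

```bash
python3 - <<'E'
from look import *
s=arm.read_state(); p=s["position"][:2]; x=np.array([.921,-.39])
print("pull of TCP from handle0, to mark",(p-[.438,-.2555])@x,(np.array([.475,-.2705])-p)@x,s["width"],s["grip_force"],s["dq"].round(3))
I,d=arm.get_image("side"); X=cloud("side",d); J,e=arm.get_image("scene"); Y=cloud("scene",e)
for n,Z,dd in(("side",X,d),("scene",Y,e)):
    m=(Z[...,2]>.066)&(Z[...,2]<.1)&(np.hypot(Z[...,0]-p[0],Z[...,1]-p[1])<.03)&(dd>0); q=(Z[m][:,:2]-[.475,-.2705])@x
    print(n,m.sum(),"pts along x vs mark",np.percentile(q,[5,50,95]).round(4) if m.sum() else "")
a=cv2.resize(I[140:240,310:440],(390,300),interpolation=cv2.INTER_CUBIC); b=cv2.resize(J[75:175,170:300],(390,300),interpolation=cv2.INTER_CUBIC)
c=cv2.resize(I[260:340,180:270],(390,300),interpolation=cv2.INTER_CUBIC); f=cv2.resize(J[230:310,335:425],(390,300),interpolation=cv2.INTER_CUBIC)
cv2.imwrite("pics/end.png",np.vstack([np.hstack([a,b]),np.hstack([c,f])]))
E
```

```text
TCP [ 0.4376 -0.256   0.087 ] F [-2.5  1.8  5.4] t 6.97 j [-0.76  0.44  1.73 -0.    0.97 -0.36]
pull of TCP from handle0, to mark -0.00018773930233872136 0.040114739302338706 0.01305706483010014 58.96603167057037 [-0.001 -0.001 -0.     0.    -0.001 -0.001]
side 132 pts along x vs mark [-0.0571 -0.0456 -0.0348]
scene 102 pts along x vs mark [-0.0496 -0.0326 -0.0155]
```

View pics/end.png

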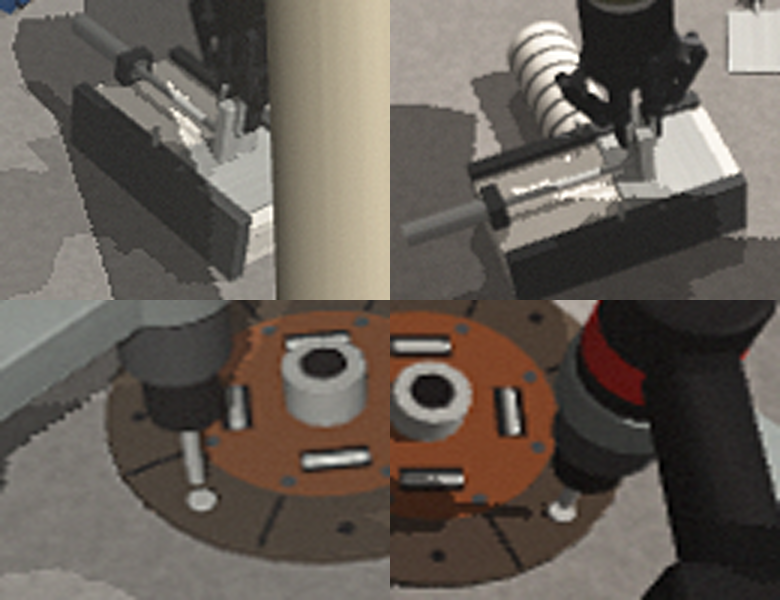

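The move was refused because I miscounted the row numbers, so nothing moved. The picture shows the handle gripped with the gate still shut, and the rivet still under the bit. I repeat the pull with clean rows.

Call:
apply_moves:
  series: [0,0.01,0,0,0,0,0,0,0.03,0,0,0,0,0,0,0.05,0,0,0,0,0,0,0.07,0,0,0,0,0,0,0.09,0,0,0,0,0,0,0.11,0,0,0,0,0,0,0.13,0,0,0,0,0,0,0.15,0,0,0,0,0,0,0.162,0,0,0,0,0,0,0.162,0,0,0,0,0,0,0.162,0,0,0,0,0,0,0.162,0,0,0,0,0,0,0.162,0,0,0,0,0,0,0.162,0,0,0,0,0,0,0.162,0,0,0,0,0,0,0.162,0,0,0,0,0,0,0.162,0,0,0,0,0,0,0.162,0,0,0,0,0]

```text
clock: 8.57
position: [0.4742, -0.2714, 0.087]
ee_rot: [-2.619, -1.733, 0.002]
ft_force: [-6.3, 2.8, 8.4]
width: 0.0129
grip_force: 59.3
```

```bash
python3 - <<'E'
from look import *
s=arm.read_state(); p=s["position"][:2]; x=np.array([.921,-.39]); y=np.array([.39,.921])
print("pull, to mark",(p-[.438,-.2555])@x,(np.array([.475,-.2705])-p)@x,s["width"],s["grip_force"],s["dq"].round(3))
for n in("side","scene","wrist"):
    im,d,X,m,cal=near(n,p,.06,.068,.118)
    q=(X[...,:2]-[.475,-.2705])@x; w=(X[...,:2]-[.475,-.2705])@y
    hs=m&(abs(w)<.022)&(abs(q)<.03)&(X[...,2]<.083); print(n,"handle pts",hs.sum(),np.percentile(q[hs],[5,50,95]).round(4) if hs.sum() else "")
    pn=m&(abs(abs(w)-.055)<.007)&(abs(q)<.03)&(X[...,2]<.084); print("   pins",pn.sum(),np.percentile(q[pn],[5,50,95]).round(4) if pn.sum() else "")
    if n!="wrist":
        r=(226,313) if n=="side" else (374,286); g=im.min(2); u,v=r
        k,lb,st,ce=cv2.connectedComponentsWithStats((g[v-6:v+7,u-6:u+7]>140).astype(np.uint8))
        print("   rivet",[(c+[u-6,v-6]).round(1).tolist() for c in ce[1:]])
E
```

```text
TCP [ 0.4742 -0.2714  0.087 ] F [-6.3  2.8  8.4] t 8.57 j [-0.73  0.51  1.61 -0.    1.02 -0.33]
pull, to mark 0.03956010671015095 0.00036689328984903683 0.012949253325029806 59.33398962020874 [ 0.001  0.     0.001 -0.    -0.001 -0.   ]
side handle pts 60 [-0.0095 -0.0068  0.0049]
   pins 17 [-0.0051 -0.0005  0.0021]
   rivet [[224.7, 307.3], [226.2, 312.9]]
scene handle pts 49 [-0.0049  0.0076  0.0281]
   pins 10 [-0.0015  0.0013  0.0032]
   rivet [[374.5, 286.3]]
wrist handle pts 706 [-0.0051  0.0165  0.0286]
   pins 358 [-0.0027 -0.0004  0.0023]
```

The handle's faces stand at −7 and +7.5 mm about the pins, which is half travel. The spring load is about 7 N, the joints are still, and the rivet has not moved. Handing in.

```bash
python3 -c "
from bench import arm
print(arm.finish_job())"
```

```text
the job is handed in; nothing more can be done
None
```

I handed the job in at about 8.7 s, but it returned no verdict: by my camera measurements the rivet is within about 3 mm of the drill tip with the disc let go, and the fingers hold the gate at half travel (39.6 mm) with about 59 N of grip; I did not re-measure the can, tape measure or socket, though the arm stayed clear of them.

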